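# Line up the paint jars by size on the pad strip

## Task

Tidy the paint jars: stand all four upright on the row of cork pads, one jar centred on each pad, in order of size, with the largest at the end next to the white tub and the smallest at the end next to the roll of tape. Do not knock a jar over, and leave the tub and the tape where they are.

Things in the scene. Friction and masses are not known exactly. Their poses are not given: they have to be found in the camera images.
- jar_xl_center (a point): The largest of four closed paint jars, alike but for size: upright cylinder, white with a gold band and a white lid, 58 mm in diameter, 70 mm tall with straight sides (the lid is as wide as the jar). Stands on the table at the start. This point is its centre, 35 mm above its underside; z is its upright axis.
- jar_l_center (a point): The second largest of four closed paint jars, alike but for size: upright cylinder, white with a gold band and a white lid, 52 mm in diameter, 60 mm tall with straight sides (the lid is as wide as the jar). Stands on the table at the start. This point is its centre, 30 mm above its underside; z is its upright axis.
- jar_m_center (a point): The second smallest of four closed paint jars, alike but for size: upright cylinder, white with a gold band and a white lid, 46 mm in diameter, 50 mm tall with straight sides (the lid is as wide as the jar). Stands on the table at the start. This point is its centre, 25 mm above its underside; z is its upright axis.
- jar_s_center (a point): The smallest of four closed paint jars, alike but for size: upright cylinder, white with a gold band and a white lid, 40 mm in diameter, 40 mm tall with straight sides (the lid is as wide as the jar). Stands on the table at the start. This point is its centre, 20 mm above its underside; z is its upright axis.
- pad_a_top (a point): One of four equal round brown cork pads, 64 mm in diameter, in a straight row 105 mm apart on a fixed flat white strip (90 mm wide, 420 mm long, 12 mm thick) on the table; this one is at the robot's left-hand (+y) end of the row. Fixed. This point is the centre of its upper face, 15 mm above the table; z is up, y runs along the row towards the left-hand end.
- pad_b_top (a point): One of four equal round brown cork pads, 64 mm in diameter, in a straight row 105 mm apart on a fixed flat white strip (90 mm wide, 420 mm long, 12 mm thick) on the table; this one is second from the robot's left. Fixed. This point is the centre of its upper face, 15 mm above the table; z is up, y runs along the row towards the left-hand end.
- pad_c_top (a point): One of four equal round brown cork pads, 64 mm in diameter, in a straight row 105 mm apart on a fixed flat white strip (90 mm wide, 420 mm long, 12 mm thick) on the table; this one is third from the robot's left. Fixed. This point is the centre of its upper face, 15 mm above the table; z is up, y runs along the row towards the left-hand end.
- pad_d_top (a point): One of four equal round brown cork pads, 64 mm in diameter, in a straight row 105 mm apart on a fixed flat white strip (90 mm wide, 420 mm long, 12 mm thick) on the table; this one is at the robot's right-hand (-y) end of the row. Fixed. This point is the centre of its upper face, 15 mm above the table; z is up, y runs along the row towards the left-hand end.
- tub: Empty open white plastic tub, 90 mm across its rim, 42 mm tall, loose on the table just past one end of the row of pads (110 mm from the last pad's centre); which end varies. Its origin is the centre of its underside, z up.
- tape: Roll of tan masking tape lying flat, 90 mm across, 24 mm tall, with an open 72 mm hole, loose on the table just past the other end of the row (110 mm from the last pad's centre). Its origin is the centre of its underside, z up.
Not all that is in view belongs to the job. What is shaped like the part that bears jar_m_center but green is not meant.

How it is judged:
By the outcome, as a careful person would: the job done as asked, in the order asked, and still so for the second after the job is handed in, with the robot touching nothing.
It also fails if it takes over 106 s, if anything falls off the work surface, if the arm or the gripper's body presses on something with over 40 N, if the wrist force passes 120 N, or if a joint passes its speed limit or range.

## Robot

A 7-joint arm with a two-finger parallel gripper is mounted at the origin on the work surface. World frame = base frame: x ahead of the robot, y to its left, z up, the work surface at z = 0. Lengths are in m, angles in rad, forces in N, time in s.
With the tool pointing down it reaches from about 0.35 to 0.9 m from the base axis. Payload 8.1 kg.
Tool frame: the origin (TCP) lies on the mounting face of the last link; the fingertips stand 173 mm ahead of it and the grasp point (between the pads) lies 155 mm ahead of it; z points along the fingers, x is the direction in which the jaws open and shut, and the axes are right-handed (so a half turn about z gives the same grasp; the last joint's range is limited). The gripper opens to 85 mm and grips with 20 to 120 N. Pads are 22 mm wide; open, the fingers measure 114 mm over their backs; the gripper's body (76 mm by 85 mm) begins 54 mm behind the grasp point. The pads swing forward as they close: fully open they stand 13 mm farther back than shut.
Start: joints at [1.129, 0.434, 0.025, 1.573, -0.012, 1.134, -0.075], TCP at [0.208, -0.589, 0.405] pointing down, gripper open.
Joint ranges: [-2.62, 2.62], [-0.44, 2.09], [-1.27, 1.32], [0.08, 2.57], [-1.32, 4.46], [0.12, 2], [-2.74, 2.74]. Speed limits (rad/s): [2.22, 2.22, 3.01, 3.01, 3.14, 3.14, 3.14].

## Interface

Orientations are given as a unit quaternion [w, x, y, z].
In Python, from workcell import manip, imaging gives the robot as it stands. The module is installed in compiled form; this text tells all that it offers.
- The arm moves only by the tool move_arm, never from a script. Its argument "targets" is text: rows parted by semicolons, each of 6 numbers parted by spaces: the shift along the world's x, y, z in units of 6 cm (1.0 is 6 cm), then the turn, a rotation vector about the world's x, y, z in units of 10 degrees (1.0 is 10 degrees). In form: tx ty tz rx ry rz; .... A call has 1 to 5 rows; each row shifts and turns the commanded pose from where the row before left it; what a row does not reach is not made up. A row lasts 1/8 s, in which the tool goes at most 62.5 mm and 10.7 degrees, less where a joint would pass 70% of its speed; a pose out of reach is approached as far as the arm can. A call with a number of a shift or a turn outside -1 to 1 is refused whole. A call with a gripper value outside its range is refused whole. "jaw" is the opening, from 0 (shut) to 1 (fully open), set as the call begins (left out, the last holds). The fingers move at their own pace and stop on an object; "grip_force" is the grip in N (left out, the last holds). Time passes only in rows, so rows that do not move let the fingers close. It gives the time, the measured TCP pose, the force and the opening at its end, in the units of the state.
- manip.read_state(): the state, without advancing time (a new reading comes with each control period).
- imaging.grab_frame(name): name is "side" or "top" or "wrist"; returns a dict with "frame" (384x512x3 uint8, red, green, blue), "fovy" (degrees; the focal length in pixels is half the picture's height over the tangent of half this angle, whatever the lens; pixels are square), "cx", "cy" (the principal point, pixels), "dist" ([k1, k2, p1, p2, k3] as OpenCV has them; the pictures are not rectified), "rvec" (rotation vector, rad) and "tvec" (3), from world to camera coordinates, as OpenCV has them. Camera axes: x right, y down, z forward; pixel columns grow to the right and rows downward; lengths in m; the calibration is good to about 2 mm. A picture is of the moment at which its call begins. There is no depth.
- manip.hand_in(): hands the job in, once; it reports no verdict.
Trained networks look in a picture, given as the dict that the camera call returned (one of the last four; its "shot" number tells which), for a name from the list of things; names that differ only in an ending like _2 or _b are one class to them, and where a whole thing is asked for, a point or a joint stands for the part that bears it (a point fixed in the world has none). Each returns a list of dicts, best first, with "conf" (0 to 1); they miss things now and then, are a little off and sometimes report something else, mostly with a low value. They report only what shows in the picture. A call takes as long as a camera call. They do not tell look-alikes from the thing itself.
- imaging.cut_out(target, picture): "pixels" (384x512 bool, what is visible of it) and "bbox" ([left, top, right, bottom] in pixels, round what is visible of it).
The state is a dict: "time_s": time; "q": joint angles; "dq": joint speeds; "effort": joint torques, N m; "tool_pos": TCP position; "eef_rot": TCP orientation; "force": force on the tool from outside, world axes, zero at the start; "ft_torque": the same for the moment, N m; "width": finger opening in m.
Only numpy, scipy, OpenCV 4.12 (cv2) and the standard library are available. Lean on these libraries where they do the work, as an engineer would, in place of code of your own. Each camera call takes 0.05 s, during which the arm holds its last target. There are 200 camera calls.

## Working session

There is one attempt and no reset: what is moved stays moved. The work goes in short steps, Python scripts to look and compute and a tool call to move; the robot and the scene stay as the last step left them, time stands still between calls to the robot, and variables do not carry over. Pictures are saved under pics/ and viewed, about 12 in all and at most 16, crops included, and the job is handed in when it is done.

Besides the shell and the picture viewer there is one more tool, called after "Request:" as name(argument=value, ...) on one line, values as JSON. move_arm: Moves the arm, as the interface text tells. Its arguments: {"type":"object","properties":{"targets":{"type":"string"},"jaw":{"type":"number"},"grip_force":{"type":"number"}},"required":["targets"]}

```bash
mkdir -p pics; ls
python3 - <<'E'
from workcell import manip, imaging
import cv2
s=manip.read_state();print({k:s[k] for k in("time_s","tool_pos","eef_rot","width")})
for n in("top","side"):
    d=imaging.grab_frame(n);cv2.imwrite(f"pics/{n}0.png",d["frame"][:,:,::-1])
    print(n,d["fovy"],d["cx"],d["cy"],d["dist"],d["rvec"],d["tvec"])
    for t in("jar_xl_center","jar_l_center","jar_m_center","jar_s_center","pad_a_top","tub","tape"):
        try:print(t,[(round(r["conf"],2),r["bbox"]) for r in imaging.cut_out(t,d)])
        except Exception as e:print(t,e)
E
```

```text
pics
{'time_s': 0.0, 'tool_pos': array([ 0.207631  , -0.58926601,  0.40392937]), 'eef_rot': array([-3.94917068e-04,  8.16181380e-01, -5.77795249e-01, -6.69826842e-04]), 'width': 0.08512227453120745}
top 42.643169752179936 258.2552201656827 194.13074594471053 [-0.14460242  0.          0.          0.          0.        ] [ 2.09046712 -2.11970635  0.17771184] [0.01763166 0.51659179 1.08093484]
jar_xl_center [(0.63, [295.5, 215.6, 323.4, 246.1])]
jar_l_center [(0.97, [117.1, 218.7, 144.1, 244.3])]
jar_m_center [(0.78, [213.9, 254.2, 235.4, 277.4]), (0.69, [218.9, 220.5, 241.4, 239.1]), (0.57, [246.3, 190.6, 270.6, 211.9]), (0.54, [248.6, 244.0, 270.4, 267.1])]
jar_s_center [(0.82, [379.9, 222.7, 400.0, 239.3]), (0.19, [217.0, 133.9, 240.4, 159.1])]
pad_a_top [(0.61, [174.1, 130.4, 201.4, 156.1])]
tub [(0.8, [344.9, 137.6, 380.3, 174.3])]
tape [(0.75, [128.1, 121.3, 162.2, 159.7])]
side 55.359677655939834 251.21288310263026 192.93218270170817 [-0.06722562  0.          0.          0.          0.        ] [ 0.64341938 -2.71000919  1.0715027 ] [0.45395643 0.2120224  0.61010513]
jar_xl_center []
jar_l_center [(0.79, [182.9, 330.1, 216.9, 381.8])]
jar_m_center [(0.83, [299.8, 251.1, 322.3, 286.0]), (0.82, [255.9, 226.8, 278.2, 260.1]), (0.73, [238.6, 194.0, 258.0, 224.1]), (0.57, [298.5, 217.7, 327.6, 248.3])]
jar_s_center [(0.86, [322.1, 124.8, 342.4, 151.3])]
pad_a_top [(0.9, [126.0, 235.1, 154.3, 263.4])]
tub [(0.57, [239.2, 110.3, 278.0, 140.9])]
tape [(0.78, [66.3, 268.0, 124.1, 319.0])]
```

View pics/top0.png

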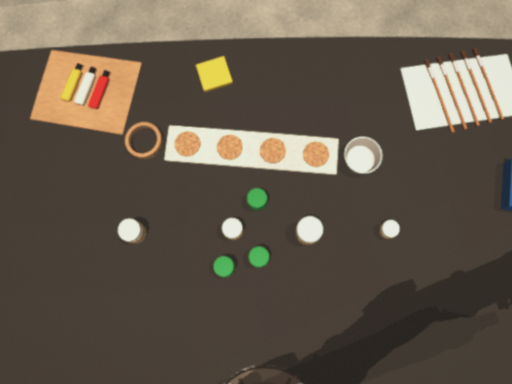

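View pics/side0.png

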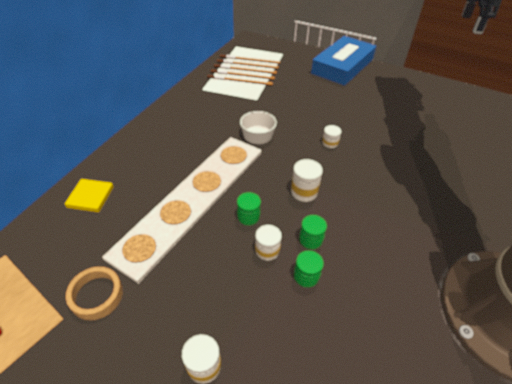

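The top view shows white-lidded jars at (131,231) L, (232,229) M, (310,230) XL and (391,229) S. Green look-alikes stand at (257,198), (259,257) and (224,266). The tub is at the right end (363,155) and the tape at the left end (143,140). Next I fit the positions.

```bash
cat > h.py <<'E'
from workcell import manip, imaging
import cv2, numpy as np
from scipy.optimize import least_squares
def K(d):
    f=d["frame"].shape[0]/2/np.tan(np.radians(d["fovy"])/2)
    return np.array([[f,0,d["cx"]],[0,f,d["cy"]],[0,0,1]])
def proj(P,d): return cv2.projectPoints(np.asarray(P,float),np.array(d["rvec"]),np.array(d["tvec"]),K(d),np.array(d["dist"]))[0][:,0]
def at_z(uv,z,d):
    n=cv2.undistortPoints(np.array([[uv]],float),K(d),np.array(d["dist"]))[0,0]
    R=cv2.Rodrigues(np.array(d["rvec"]))[0];c=-R.T@np.array(d["tvec"]);v=R.T@np.append(n,1)
    return c+v*(z-c[2])/v[2]
def cyl(x,y,dia,h,z0=0):
    a=np.linspace(0,2*np.pi,72);r=dia/2
    return np.array([[x+r*np.cos(t),y+r*np.sin(t),z] for z in(z0,z0+h) for t in a])
def fit(obs,dia,h,z0,x0):  # obs: list of (picture,bbox)
    def e(p):
        o=[]
        for d,b in obs:
            q=proj(cyl(*p,dia,h,z0),d);o+=list(np.r_[q.min(0),q.max(0)+0]-b)
        return o
    r=least_squares(e,x0,loss="soft_l1");return r.x,np.round(r.fun,1)
E
python3 - <<'E'
from h import *
t=imaging.grab_frame("top");s=imaging.grab_frame("side")
for n,dia,h,uv in(("xl",.058,.07,(310,230)),("l",.052,.06,(131,231)),("m",.046,.05,(232,229)),("s",.04,.04,(391,229))):
    x0=at_z(uv,h,t)[:2];obs=[]
    for d in(t,s):
        g=proj([[*x0,h/2]],d)[0]
        for r in imaging.cut_out(f"jar_{n}_center",d):
            b=np.array(r["bbox"])
            if np.hypot(*(g-(b[:2]+b[2:])/2))<14: obs.append((d,b));break
    a=fit(obs,dia,h,0,x0) if obs else None
    print(n,x0.round(4),len(obs),a,[fit([o],dia,h,0,x0)[0].round(4) for o in obs])
hsv=cv2.cvtColor(t["frame"],cv2.COLOR_RGB2HSV)
for d,uvs in((t,((188,144),(230,147),(273,151),(316,154))),):
    f=d["frame"].astype(int);m=((f[:,:,0]-f[:,:,2])>50).astype(np.uint8)
    n,l,st,c=cv2.connectedComponentsWithStats(cv2.morphologyEx(m,cv2.MORPH_CLOSE,np.ones((3,3))))
    for uv in uvs:
        i=min((k for k in range(1,n) if st[k,4]>150),key=lambda k:np.hypot(*(c[k]-uv)));print(c[i].round(1),st[i],at_z(c[i],.015,d).round(4))
f=s["frame"].astype(int);m=((f[:,:,0]-f[:,:,2])>50).astype(np.uint8)
n,l,st,c=cv2.connectedComponentsWithStats(cv2.morphologyEx(m,cv2.MORPH_CLOSE,np.ones((3,3))))
print("side",[(c[i].round(1),at_z(c[i],.015,s).round(4)) for i in range(1,n) if 250<st[i,4]<1200])
for uv in((257,198),(259,257),(224,266)):print("green",at_z(uv,.05,t).round(3))
print("tub",at_z((363,155),.042,t).round(3),"tape",at_z((143,140),.024,t).round(3))
E
```

```text
xl [ 0.4296 -0.1045] 2 (array([ 0.43252082, -0.10806695]), array([ 2.8,  0.3,  0.8,  1.3, -2.6,  0.5, -0.9,  2. ])) [array([ 0.4344, -0.1041]), array([ 0.4308, -0.1136])]
l [0.4338 0.3029] 2 (array([0.43732577, 0.30447664]), array([ 2.6, -0.1,  5.9, -1.1, -1.3,  0.7,  1.5,  0.8])) [array([0.436 , 0.3144]), array([0.4379, 0.3034])]
m [0.437  0.0712] 2 (array([0.43668903, 0.07434838]), array([ 1.7, -1.7,  0.5, -0.1, -1.5,  0.5,  3.8,  4.4])) [array([0.4346, 0.0769]), array([0.4421, 0.0696])]
s [ 0.4321 -0.2938] 2 (array([ 0.43302748, -0.29953596]), array([-1.3, -0.1,  0.1, -1.7,  0.6,  0.5,  1. , -5.4])) [array([ 0.4309, -0.3008]), array([ 0.431 , -0.2867])]
[186.9 143.4] [174 131  27  26 530] [0.6536 0.1849 0.015 ]
[229.3 146.7] [216 134  27  26 538] [0.6428 0.0806 0.015 ]
[272.4 150.2] [259 138  27  26 549] [ 0.6319 -0.024   0.015 ]
[315.5 153.7] [303 141  26  26 546] [ 0.6212 -0.128   0.015 ]
side [(array([255.1,  70.9]), array([ 0.7488, -0.5127,  0.015 ])), (array([233.1, 154.4]), array([ 0.6208, -0.1322,  0.015 ])), (array([206.2, 180.9]), array([ 0.6314, -0.0277,  0.015 ])), (array([175. , 211.7]), array([0.6421, 0.0771, 0.015 ])), (array([138.6, 247.7]), array([0.6529, 0.1815, 0.015 ]))]
green [0.508 0.013 0.05 ]
green [0.373 0.01  0.05 ]
green [0.353 0.089 0.05 ]
tub [ 0.609 -0.238  0.042] tape [0.662 0.293 0.024]
```

Request:
move_arm(targets="0.53 0.69 -0.25 0 0 0.92; 0.53 0.69 -0.25 0 0 0.92; 0.53 0.69 -0.25 0 0 0.92; 0.53 0.69 -0.25 0 0 0.92; 0.53 0.69 -0.25 0 0 0.92", jaw=1, grip_force=30)

```text
time_s: 1.92
tool_pos: [0.3675, -0.3811, 0.3296]
eef_rot: [0.0, 0.978, -0.21, 0.0]
force: [0.5, -0.3, -0.4]
width: 0.0853
```

Request:
move_arm(targets="0.53 0.69 -0.25 0 0 0.92; 0.53 0.69 -0.25 0 0 0.92;0 0 0 0 0 0")

```text
time_s: 2.3
tool_pos: [0.4326, -0.2957, 0.299]
eef_rot: [-0.001, 0.999, -0.05, 0.0]
force: [-1.0, -0.8, 0.2]
width: 0.0857
```

```bash
cat >> h.py <<'E'
def wr(n,dia,h,guess,z0=0,name=None):
    d=imaging.grab_frame("wrist")
    if name: cv2.imwrite(f"pics/{name}.png",d["frame"][:,:,::-1])
    s=manip.read_state();print("t",s["time_s"],"tcp",s["tool_pos"].round(4),"w",round(s["width"],4))
    g=proj([[*guess,z0+h/2]],d)[0];print("expect",g.round(0))
    for r in imaging.cut_out(f"jar_{n}_center",d):
        b=np.array(r["bbox"]);x,e=fit([(d,b)],dia,h,z0,guess);print(round(r["conf"],2),b,"xy",x.round(4),e)
    return d
E
python3 - <<'E'
from h import *
d=wr("s",.04,.04,(.433,-.297),name="w1")
E
```

```text
t 2.35 tcp [ 0.4313 -0.2981  0.2994] w 0.0854
expect [260. 191.]
0.56 [236.9 165.9 285.3 221.3] xy [ 0.4336 -0.298 ] [-0.3 -1.1  0.3  1.1]
```

View pics/w1.png

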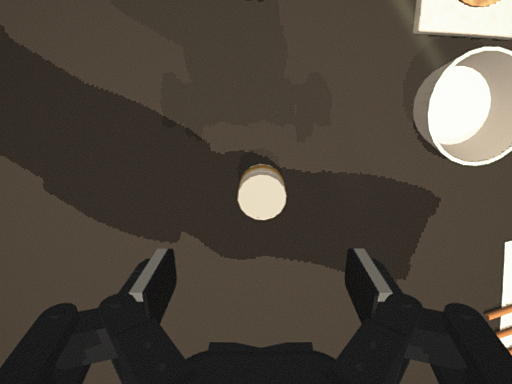

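The single white jar sits at (262,193), not a green one, and the fit agrees with the earlier one. Descending to grasp.

Request:
move_arm(targets="0.04 0 -0.7 0 0 0; 0 0 -0.7 0 0 0; 0 0 -0.4 0 0 0; 0 0 -0.2 0 0 0; 0 0 0 0 0 0")

```text
time_s: 3.02
tool_pos: [0.4323, -0.3005, 0.1796]
eef_rot: [0.0, 0.998, -0.055, -0.0]
force: [0.1, -0.2, 0.2]
width: 0.0854
```

Request:
move_arm(targets="0 0 0 0 0 0;0 0 0 0 0 0;0 0 0 0 0 0;0 0 0 0 0 0;0 0 0 0 0 0", jaw=0)

```text
time_s: 3.65
tool_pos: [0.433, -0.2999, 0.1806]
eef_rot: [0.0, 0.999, -0.054, 0.001]
force: [-1.5, 0.5, 6.1]
width: 0.039
```

Request:
move_arm(targets="0 0 0.5 0 0 0;0 0 0.8 0 0 0; 0 0 0.8 0 0 0;0.3 0.7 0 0 0 0;0.38 0.82 0 0 0 0")

```text
time_s: 4.28
tool_pos: [0.4735, -0.2086, 0.3069]
eef_rot: [0.001, 0.998, -0.056, 0.001]
force: [1.0, 0.2, -1.2]
width: 0.0391
```

Request:
move_arm(targets="0.38 0.82 0 0 0 0;0.38 0.82 0 0 0 0;0.38 0.82 0 0 0 0;0.38 0.82 0 0 0 0;0.38 0.82 0 0 0 0")

```text
time_s: 4.9
tool_pos: [0.588, 0.0391, 0.3061]
eef_rot: [0.0, 0.999, -0.054, 0.0]
force: [0.7, 0.0, 0.3]
width: 0.0393
```

Request:
move_arm(targets="0.38 0.82 0 0 0 0;0.38 0.82 0 0 0 0;0.34 0.76 0 0 0 0;0 0 0 0 0 0")

```text
time_s: 5.4
tool_pos: [0.6533, 0.1869, 0.3058]
eef_rot: [-0.002, 0.999, -0.051, 0.0]
force: [1.1, -1.1, -0.5]
width: 0.0391
```

Run:
```python
from h import *
d=wr("s",.04,.04,(.6533,.183),z0=.1306,name="w2")
f=d["frame"].astype(int)
m=cv2.morphologyEx(((f[:,:,0]-f[:,:,2])>50).astype(np.uint8),cv2.MORPH_CLOSE,np.ones((5,5)))
n,l,st,c=cv2.connectedComponentsWithStats(m)
for i in range(1,n):
    if st[i,4]>300: print(c[i].round(),st[i],at_z(c[i],.015,d).round(4))
```

```text
t 5.45 tcp [0.6532 0.1839 0.3056] w 0.0393
expect [260. 275.]
0.91 [216.4 208.4 306.8 319.1] xy [0.6547 0.1911] [-2.5 -1.5  2.5  4.5]
[262.  55.] [ 204    0  114  119 4547] [0.6663 0.2974 0.015 ]
[472.   6.] [ 397    0  115   21 1200] [0.84   0.3213 0.015 ]
[15. 81.] [  0  50  28  61 928] [0.4513 0.3038 0.015 ]
[260. 192.] [ 220  156   80   90 3936] [0.6531 0.1814 0.015 ]
[450. 228.] [ 404  181   90   94 5625] [0.8357 0.1253 0.015 ]
[ 81. 297.] [ 54 287  46  28 463] [0.4482 0.0818 0.015 ]
```

View pics/w2.png

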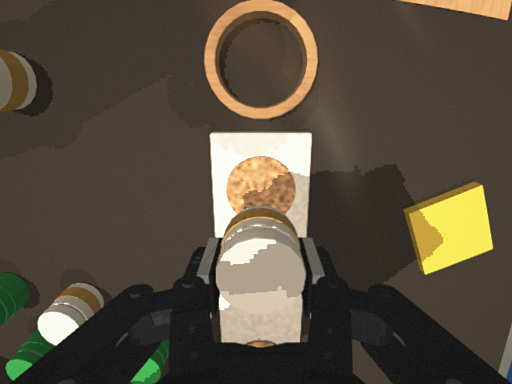

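The held jar's underside is just below the pad at (261,191) in the image, and the columns line up (262 against 261). Lowering it.

Request:
move_arm(targets="0 0 -0.7 0 0 0; 0 0 -0.6 0 0 0; 0 0 -0.35 0 0 0; 0 0 -0.18 0 0 0; 0 0 0 0 0 0")

```text
time_s: 6.12
tool_pos: [0.6538, 0.1811, 0.1963]
eef_rot: [0.0, 0.999, -0.054, 0.0]
force: [-0.3, 0.5, 0.1]
width: 0.0396
```

Request:
move_arm(targets="0 0 0 0 0 0;0 0 0 0 0 0;0 0 0 0 0 0;0 0 0 0 0 0", jaw=0.9)

```text
time_s: 6.62
tool_pos: [0.6536, 0.1815, 0.1961]
eef_rot: [-0.0, 0.999, -0.054, 0.0]
force: [1.0, -0.1, 0.3]
width: 0.0768
```

Request:
move_arm(targets="0 0 0.5 0 0 0;0 0 0.8 0 0 0; 0 0 0.8 0 0 0;-0.6 0.2 0.2 0 0 0;-0.6 0.3 0 0 0 0")

```text
time_s: 7.25
tool_pos: [0.5812, 0.2115, 0.3355]
eef_rot: [-0.001, 0.998, -0.055, 0.001]
force: [-0.4, -0.0, -1.1]
width: 0.0767
```

Request:
move_arm(targets="-0.6 0.38 -0.1 0 0 0;-0.6 0.38 -0.1 0 0 0;-0.6 0.38 -0.1 0 0 0;-0.6 0.38 -0.1 0 0 0;0 0 0 0 0 0")

```text
time_s: 7.88
tool_pos: [0.4344, 0.3049, 0.31]
eef_rot: [-0.0, 0.999, -0.051, -0.001]
force: [1.4, 1.2, 1.4]
width: 0.0765
```

Run:
```python
from h import *
d=wr("l",.052,.06,(.4373,.3035),name="w3")
```

```text
t 7.925 tcp [0.4363 0.3037 0.3101] w 0.0771
expect [264. 190.]
0.72 [233.5 151.8 297.1 223.9] xy [0.4388 0.3081] [-1.5 -2.6  1.5  2.6]
```

Run:
```python
import cv2
im=cv2.imread("pics/w3.png")[130:250,200:340];cv2.imwrite("pics/w3c.png",cv2.resize(im,None,fx=5,fy=5,interpolation=0))
```

```text
(no output)
```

View pics/w3c.png

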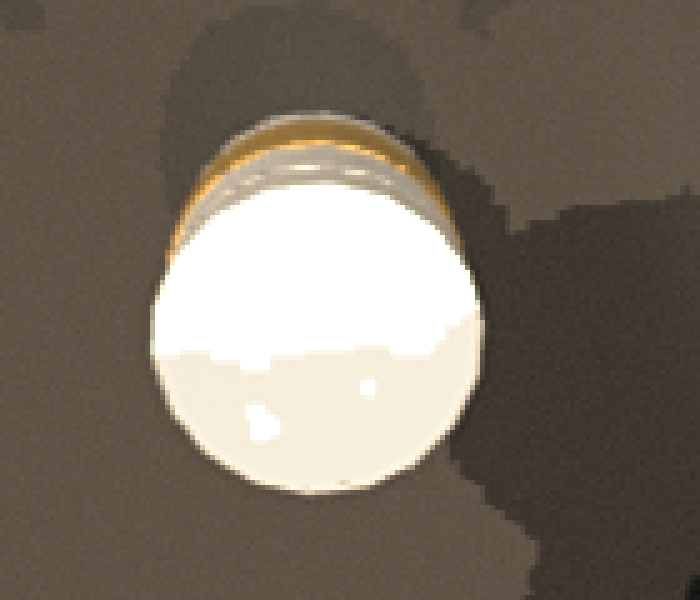

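White-lidded jar L with gold band fills about x 230–297, y 152–229 in the picture. The network's lower edge was 5 px off, so I'll use a brightness threshold for the box.

```bash
cat >> h.py <<'E'
def wb(dia,h,guess,d=None,name=None,z0=0,thr=125):
    d=d or imaging.grab_frame("wrist")
    if name: cv2.imwrite(f"pics/{name}.png",d["frame"][:,:,::-1])
    s=manip.read_state();print("t",s["time_s"],"tcp",s["tool_pos"].round(4))
    m=(d["frame"][:,:,0]>thr).astype(np.uint8);n,l,st,c=cv2.connectedComponentsWithStats(m)
    g=proj([[*guess,z0+h]],d)[0];i=min((k for k in range(1,n) if st[k,4]>400),key=lambda k:np.hypot(*(c[k]-g)))
    b=np.array([st[i,0],st[i,1],st[i,0]+st[i,2],st[i,1]+st[i,3]])-.5
    x,e=fit([(d,b)],dia,h,z0,guess);print(b,"xy",x.round(4),e)
    return d
E
python3 - <<'E'
from h import *
wb(.052,.06,(.4373,.3035))
E
```

```text
t 8.025 tcp [0.4382 0.3023 0.3101]
[224.5 149.5 291.5 226.5] xy [0.4367 0.3062] [ 0.2 -0.1 -0.2  0.1]
```

Request:
move_arm(targets="0 0.05 -0.7 0 0 0; 0 0 -0.7 0 0 0; 0 0 -0.42 0 0 0; 0 0 -0.2 0 0 0; 0 0 0 0 0 0", jaw=1)

```text
time_s: 8.65
tool_pos: [0.4381, 0.3053, 0.1884]
eef_rot: [0.0, 0.999, -0.055, -0.0]
force: [0.0, 0.5, 0.5]
width: 0.0854
```

Request:
move_arm(targets="0 0 0 0 0 0;0 0 0 0 0 0;0 0 0 0 0 0;0 0 0 0 0 0", jaw=0)

```text
time_s: 9.15
tool_pos: [0.4379, 0.306, 0.1899]
eef_rot: [-0.001, 0.999, -0.054, 0.001]
force: [0.3, -0.6, 7.1]
width: 0.0516
```

Request:
move_arm(targets="0 0 0.5 0 0 0;0 0 0.85 0 0 0; 0 0 0.85 0 0 0;0.4 -0.7 0 0 0 0;0.47 -0.81 0 0 0 0")

```text
time_s: 9.78
tool_pos: [0.4899, 0.215, 0.3223]
eef_rot: [-0.001, 0.999, -0.053, 0.001]
force: [0.9, -0.0, -1.2]
width: 0.0514
```

Request:
move_arm(targets="0.475 -0.81 0 0 0 0;0.475 -0.81 0 0 0 0;0.475 -0.81 0 0 0 0;0.475 -0.81 0 0 0 0;0.475 -0.78 0 0 0 0")

```text
time_s: 10.4
tool_pos: [0.6328, -0.028, 0.3213]
eef_rot: [0.0, 0.999, -0.054, 0.0]
force: [0.1, 0.7, -0.0]
width: 0.0511
```

Request:
move_arm(targets="0 0 -0.5 0 0 0;0 0 0 0 0 0")

```text
time_s: 10.65
tool_pos: [0.6312, -0.0267, 0.2889]
eef_rot: [0.0, 0.999, -0.054, -0.002]
force: [-0.5, 0.5, -0.6]
width: 0.0518
```

Run:
```python
from h import *
d=imaging.grab_frame("wrist");cv2.imwrite("pics/w4.png",d["frame"][:,:,::-1]);print(manip.read_state()["tool_pos"])
for n,p in dict(a=(.6533,.1832),b=(.6425,.0789),c=(.6317,-.0259)).items():print(n,proj([[*p,.015]],d)[0].round())
q=proj(cyl(.6317,-.0259,.052,.06,.117),d);print("held at c would span",q.min(0),q.max(0))
```

```text
[ 0.63158299 -0.02560398  0.29039584]
a [ 260. -100.]
b [261.  58.]
c [262. 190.]
held at c would span [187.61329618 203.62098774] [335.79270905 385.19439346]
```

View pics/w4.png

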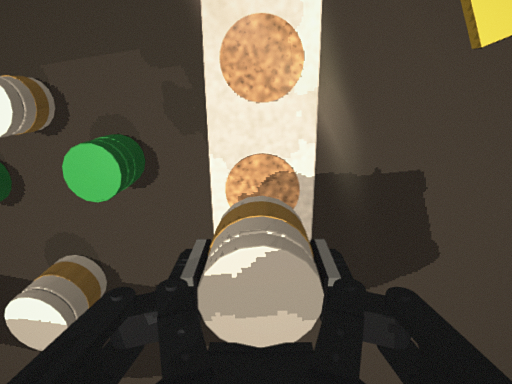

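Pad b appears at (262,58), as predicted, and the held jar is centred at column 261. Lowering onto pad c.

Request:
move_arm(targets="0 0 -0.6 0 0 0; 0 0 -0.5 0 0 0; 0 0 -0.23 0 0 0; 0 0 -0.1 0 0 0; 0 0 0 0 0 0")

```text
time_s: 11.32
tool_pos: [0.6326, -0.0257, 0.2058]
eef_rot: [-0.0, 0.999, -0.054, 0.001]
force: [0.1, -0.1, -1.0]
width: 0.0511
```

Request:
move_arm(targets="0 0 0 0 0 0;0 0 0 0 0 0;0 0 0 0 0 0;0 0 0 0 0 0", jaw=1)

```text
time_s: 11.82
tool_pos: [0.6322, -0.0261, 0.2051]
eef_rot: [-0.0, 0.999, -0.054, 0.0]
force: [-0.5, -0.1, 0.2]
width: 0.085
```

Request:
move_arm(targets="0 0 0.5 0 0 0;0 0 0.8 0 0 0; 0 0 0.7 0 0 0;-0.6 -0.2 0 0 0 0;-0.65 -0.25 0 0 0 0")

```text
time_s: 12.45
tool_pos: [0.5566, -0.0529, 0.3255]
eef_rot: [-0.0, 0.999, -0.054, 0.001]
force: [-0.8, -0.8, -0.1]
width: 0.0857
```

Request:
move_arm(targets="-0.69 -0.3 0 0 0 0;-0.69 -0.3 0 0 0 0;-0.69 -0.3 0 0 0 0;0 0 0 0 0 0")

```text
time_s: 12.95
tool_pos: [0.4302, -0.1085, 0.3249]
eef_rot: [0.001, 0.998, -0.056, -0.001]
force: [1.0, 0.0, 0.2]
width: 0.0857
```

Run:
```python
from h import *
wb(.058,.07,(.4325,-.108),name="w5")
```

```text
t 13.0 tcp [ 0.432  -0.1077  0.3252]
[226.5 151.5 298.5 227.5] xy [ 0.4319 -0.1081] [-0.3 -5.6  0.3  2.5]
```

Run:
```python
import cv2
im=cv2.imread("pics/w5.png")[110:260,170:350];cv2.imwrite("pics/w5c.png",cv2.resize(im,None,fx=4,fy=4,interpolation=0))
```

```text
(no output)
```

View pics/w5c.png

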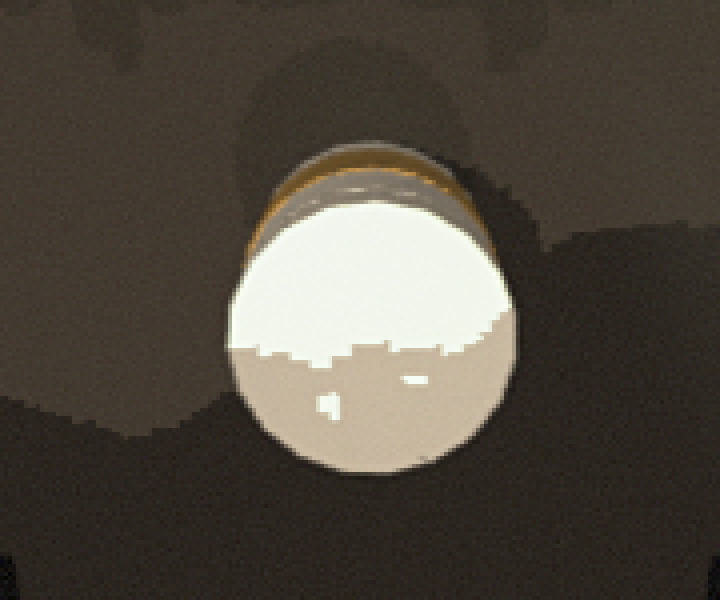

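The box is x 227–299, y 145–228, giving a jar XL centre of about (0.432,-0.107), which matches the commanded TCP.

Request:
move_arm(targets="0 0 -0.75 0 0 0; 0 0 -0.75 0 0 0; 0 0 -0.46 0 0 0; 0 0 -0.22 0 0 0; 0 0 0 0 0 0", jaw=1)

```text
time_s: 13.62
tool_pos: [0.4336, -0.1066, 0.1938]
eef_rot: [-0.0, 0.999, -0.054, -0.0]
force: [0.5, 0.5, -0.4]
width: 0.0853
```

Request:
move_arm(targets="0 0 0 0 0 0;0 0 0 0 0 0;0 0 0 0 0 0;0 0 0 0 0 0", jaw=0)

```text
time_s: 14.12
tool_pos: [0.4334, -0.1071, 0.1952]
eef_rot: [0.0, 0.999, -0.054, 0.001]
force: [-0.0, 0.3, 5.7]
width: 0.0569
```

Request:
move_arm(targets="0 0 0.5 0 0 0;0 0 0.7 0 0 0; 0 0 0.5 0 0 0;0.6 -0.09 0 0 0 0;0.7 -0.1 0 0 0 0")

```text
time_s: 14.75
tool_pos: [0.5115, -0.119, 0.2976]
eef_rot: [0.0, 0.999, -0.054, 0.001]
force: [0.2, 0.0, -2.2]
width: 0.0575
```

Request:
move_arm(targets="0.74 -0.1 0 0 0 0;0.7 -0.1 0 0 0 0;0.4 0 0 0 0 0;0 0 0 0 0 0")

```text
time_s: 15.25
tool_pos: [0.6225, -0.1303, 0.2962]
eef_rot: [-0.0, 0.999, -0.054, 0.001]
force: [-0.1, 0.1, -2.0]
width: 0.0572
```

Request:
move_arm(targets="0 0 -0.6 0 0 0; 0 0 -0.5 0 0 0; 0 0 -0.23 0 0 0; 0 0 -0.1 0 0 0; 0 0 0 0 0 0")

```text
time_s: 15.88
tool_pos: [0.6216, -0.1305, 0.2112]
eef_rot: [0.0, 0.999, -0.054, 0.001]
force: [-0.2, -0.3, -1.9]
width: 0.0576
```

Request:
move_arm(targets="0 0 0 0 0 0;0 0 0 0 0 0;0 0 0 0 0 0;0 0 0 0 0 0", jaw=1)

```text
time_s: 16.38
tool_pos: [0.6215, -0.1305, 0.2105]
eef_rot: [0.0, 0.999, -0.054, 0.0]
force: [0.3, -0.1, 0.1]
width: 0.0853
```

Request:
move_arm(targets="0 0 0.6 0 0 0;0 0 0.8 0 0 0; 0 0 0.6 0 0 0;-0.6 0.5 0 0 0 -0.9;-0.7 0.5 0 0 0 -0.9")

```text
time_s: 17.0
tool_pos: [0.5428, -0.0698, 0.3308]
eef_rot: [-0.0, 0.977, -0.212, 0.001]
force: [-0.7, 1.8, -0.2]
width: 0.0858
```

Request:
move_arm(targets="-0.22 0.3 -0.04 0 0 -0.83;-0.22 0.3 -0.04 0 0 -0.83;-0.22 0.3 -0.04 0 0 -0.83;-0.22 0.3 -0.04 0 0 -0.83;-0.22 0.3 -0.04 0 0 -0.83")

```text
time_s: 17.62
tool_pos: [0.4769, 0.0202, 0.3184]
eef_rot: [-0.0, 0.839, -0.544, 0.0]
force: [0.5, -0.1, 0.6]
width: 0.0856
```

Request:
move_arm(targets="-0.22 0.3 -0.04 0 0 -0.83;-0.22 0.3 -0.04 0 0 -0.83;-0.22 0.3 -0.04 0 0 -0.83;0 0 0 0 0 0")

```text
time_s: 18.12
tool_pos: [0.437, 0.0748, 0.3112]
eef_rot: [-0.0, -0.704, 0.71, 0.0]
force: [-0.3, -0.2, -1.0]
width: 0.085
```

Run:
```python
from h import *
d=wb(.046,.05,(.4367,.0743),name="w6")
print(manip.read_state()["eef_rot"])
```

```text
t 18.175 tcp [0.4377 0.0739 0.3113]
[236.5 154.5 294.5 219.5] xy [0.4392 0.0699] [ 0.9 -0.3 -0.9  0.3]
[ 6.93627451e-05 -7.04795809e-01  7.09410204e-01 -1.58771551e-04]
```

View pics/w6.png

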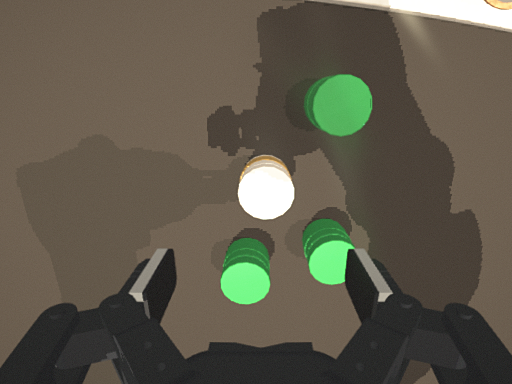

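White jar M is at (266,188), with green jars at (339,105), (246,272) and (330,250). The jaws along y pass between them.

Request:
move_arm(targets="0.03 -0.06 -0.7 0 0 0; 0 0 -0.7 0 0 0; 0 0 -0.45 0 0 0; 0 0 -0.24 0 0 0; 0 0 0 0 0 0", jaw=0.88)

```text
time_s: 18.8
tool_pos: [0.4398, 0.0695, 0.1853]
eef_rot: [-0.001, -0.704, 0.711, 0.0]
force: [0.1, -0.5, 0.6]
width: 0.0754
```

Request:
move_arm(targets="0 0 0 0 0 0;0 0 0 0 0 0;0 0 0 0 0 0;0 0 0 0 0 0", jaw=0)

```text
time_s: 19.3
tool_pos: [0.4401, 0.0699, 0.1868]
eef_rot: [0.001, -0.703, 0.711, -0.001]
force: [-1.6, -0.4, 5.9]
width: 0.045
```

Request:
move_arm(targets="0 0 0.5 0 0 0;0 0 0.8 0 0 0; 0 0 0.7 0 0 0;0.6 0.05 0 0 0 0;0.7 0.05 0 0 0 0")

```text
time_s: 19.92
tool_pos: [0.5183, 0.076, 0.3076]
eef_rot: [0.001, -0.704, 0.711, -0.001]
force: [0.5, 0.4, -0.6]
width: 0.0451
```

Request:
move_arm(targets="0.75 0.05 0 0 0 0;0.75 0 0 0 0 0;0.59 0 0 0 0 0;0 0 0 0 0 0")

```text
time_s: 20.42
tool_pos: [0.6447, 0.0786, 0.3059]
eef_rot: [0.001, -0.703, 0.711, -0.001]
force: [0.2, 0.8, -0.4]
width: 0.0453
```

Run:
```python
from h import *
d=imaging.grab_frame("wrist");cv2.imwrite("pics/w7.png",d["frame"][:,:,::-1]);print(manip.read_state()["tool_pos"])
for n,p in dict(a=(.6533,.1832,.055),b=(.6425,.0789,.015),c=(.6317,-.0259,.075)).items():print(n,proj([p],d)[0].round())
q=proj(cyl(.6425,.0789,.046,.05,.12),d);print("held at b would span",q.min(0),q.max(0))
```

```text
[0.64330941 0.07875447 0.30572885]
a [127. 193.]
b [259. 189.]
c [399. 225.]
held at b would span [204.66127729 206.91356882] [311.69429851 340.05598656]
```

View pics/w7.png

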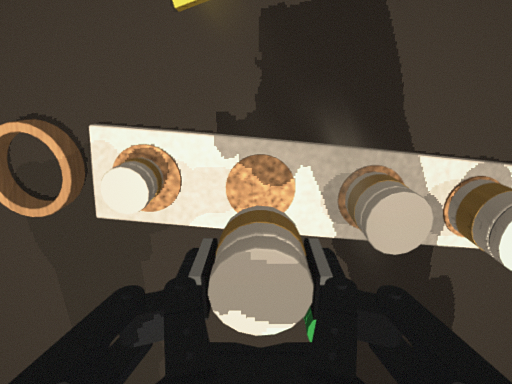

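Jar M is held over pad b (261,188) and columns line up. S and L stand upright on their pads. Lowering M.

Request:
move_arm(targets="0 0 -0.7 0 0 0; 0 0 -0.6 0 0 0; 0 0 -0.3 0 0 0; 0 0 -0.13 0 0 0; 0 0 0 0 0 0")

```text
time_s: 21.1
tool_pos: [0.6432, 0.079, 0.2029]
eef_rot: [0.0, -0.703, 0.711, -0.0]
force: [0.5, -0.3, -0.4]
width: 0.0451
```

Request:
move_arm(targets="0 0 0 0 0 0;0 0 0 0 0 0;0 0 0 0 0 0;0 0 0 0 0 0", jaw=0.8)

```text
time_s: 21.6
tool_pos: [0.6431, 0.0789, 0.2021]
eef_rot: [0.0, -0.703, 0.711, -0.0]
force: [-0.1, 0.2, -0.5]
width: 0.0685
```

Request:
move_arm(targets="0 0 0.6 0 0 0;0 0 0.8 0 0 0; 0 0 0.8 0 0 0;-0.8 0 0.3 0 0 0;-0.8 0 0 0 0 0")

```text
time_s: 22.22
tool_pos: [0.5464, 0.0791, 0.3537]
eef_rot: [0.002, -0.703, 0.711, -0.001]
force: [1.0, 0.2, -0.5]
width: 0.0679
```

Run:
```python
from h import *
d=imaging.grab_frame("wrist");cv2.imwrite("pics/w8.png",d["frame"][:,:,::-1]);print(manip.read_state()["tool_pos"])
P=dict(s=(.6533,.1832,.04,.04),m=(.6425,.0789,.046,.05),l=(.6317,-.0259,.052,.06),xl=(.6210,-.130,.058,.07))
t=imaging.grab_frame("top");s=imaging.grab_frame("side")
out=t["frame"].copy()
for f,c,nm in((t,t["frame"].copy(),"top1"),(s,s["frame"].copy(),"side1")):
    c=cv2.resize(c,None,fx=5,fy=5,interpolation=cv2.INTER_CUBIC)
    for k,(x,y,dd,h) in P.items():
        for z,r,col in((.015,.064,(255,0,0)),(.015+h,dd,(0,0,255))):
            q=proj(cyl(x,y,r,0,z)[:72],f);cv2.polylines(c,[np.int32(q*5+2)],True,col,1)
    g=np.vstack([proj([[*p[:2],.03]],f) for p in P.values()])*5;lo=np.int32(g.min(0)-130);hi=np.int32(g.max(0)+130)
    c=c[max(lo[1],0):hi[1],max(lo[0],0):hi[0]];k=min(800/c.shape[1],600/c.shape[0],1);cv2.imwrite(f"pics/{nm}.png",cv2.resize(c,None,fx=k,fy=k)[:,:,::-1])
```

```text
[0.53984932 0.07899415 0.35186599]
```

View pics/top1.png

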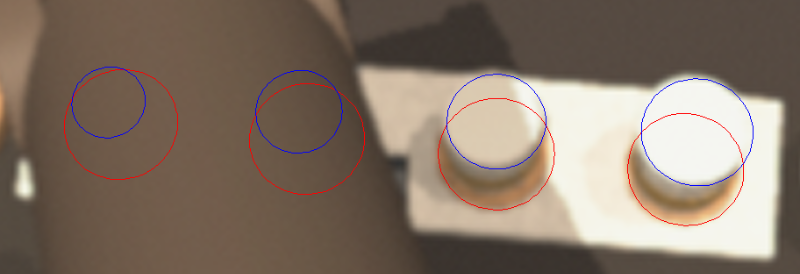

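View pics/side1.png

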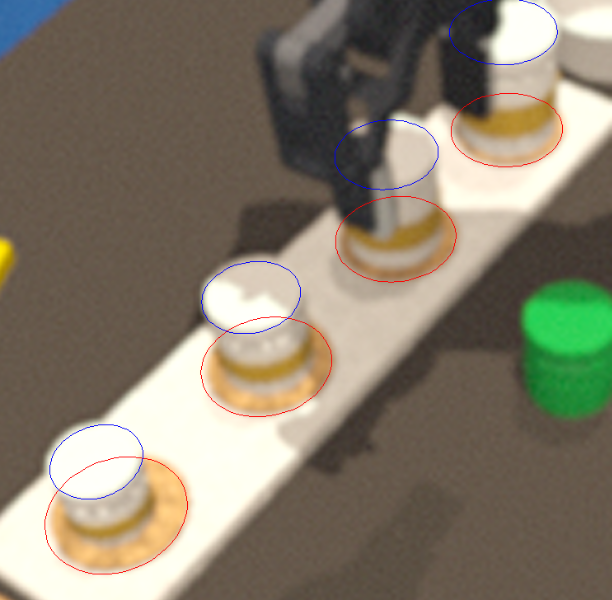

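Pads match the model, and the lids sit within a few pixels (about 1–2 mm) of ideal. The arm still hides pads a and b in the top view, so I'll retract and check again.

Request:
move_arm(targets="-0.6 -0.7 0.2 0 0 0;-0.6 -0.8 0 0 0 0;-0.5 -0.8 0 0 0 0;-0.4 -0.8 0 0 0 0;-0.3 -0.8 0 0 0 0")

```text
time_s: 23.0
tool_pos: [0.4028, -0.157, 0.3643]
eef_rot: [0.0, -0.703, 0.711, -0.001]
force: [1.6, -1.3, 1.3]
width: 0.0688
```

Request:
move_arm(targets="-0.2 -0.8 0 0 0 0;0 -0.8 0 0 0 0;0 -0.5 0 0 0 0;0 0 0 0 0 0")

```text
time_s: 23.5
tool_pos: [0.3913, -0.2841, 0.3639]
eef_rot: [-0.0, -0.702, 0.712, -0.001]
force: [0.7, 1.8, 0.7]
width: 0.0684
```

Run:
```python
from h import *
P=dict(s=(.6533,.1832,.04,.04),m=(.6425,.0789,.046,.05),l=(.6317,-.0259,.052,.06),xl=(.6210,-.130,.058,.07))
f=imaging.grab_frame("top");sd=imaging.grab_frame("side");print(manip.read_state()["tool_pos"])
c=cv2.resize(f["frame"],None,fx=5,fy=5,interpolation=cv2.INTER_CUBIC)
for k,(x,y,dd,h) in P.items():
    for z,r,col in((.015,.064,(255,0,0)),(.015+h,dd,(0,0,255))):
        q=proj(cyl(x,y,r,0,z)[:72],f);cv2.polylines(c,[np.int32(q*5+2)],True,col,1)
cv2.imwrite("pics/top2.png",c[550:900,780:1580][:,:,::-1])
for d in(f,sd):
  for k,(x,y,dd,h) in P.items():
    for r in imaging.cut_out(f"jar_{k}_center",d):
        b=np.array(r["bbox"])
        if np.hypot(*((b[:2]+b[2:])/2-proj([[x,y,.015+h/2]],d)[0]))<12:
            a,e=fit([(d,b)],dd,h,.015,(x,y));print(k,round(r["conf"],2),"offset mm",((a-(x,y))*1000).round(1),e);break
  for k,g in(("tub",(.609,-.238,.042)),("tape",(.662,.293,.024))):
    for r in imaging.cut_out(k,d)[:1]:print(k,r["bbox"])
```

```text
[ 0.39152265 -0.28126839  0.36376208]
m 0.58 offset mm [-4.3  5.4] [ 1.9 -1.9 -2.4  2.2]
l 0.85 offset mm [1.5 4.3] [ 0.  -0.6 -0.   0.7]
xl 0.75 offset mm [-0.6  2.1] [ 0.3  1.6 -0.3 -1.7]
tub [344.3, 138.9, 382.9, 173.5]
tape [124.7, 122.1, 162.6, 159.8]
s 0.83 offset mm [0.6 1.6] [-0.   2.6  0.  -1.9]
m 0.63 offset mm [ 9.4 -5.7] [-1.6 -4.6  2.   1.6]
l 0.87 offset mm [ 2.8 -6.9] [-1.6  0.4  2.  -0.4]
tub [121.5, 228.1, 148.6, 262.2]
tape [67.7, 268.6, 124.7, 319.1]
```

View pics/top2.png

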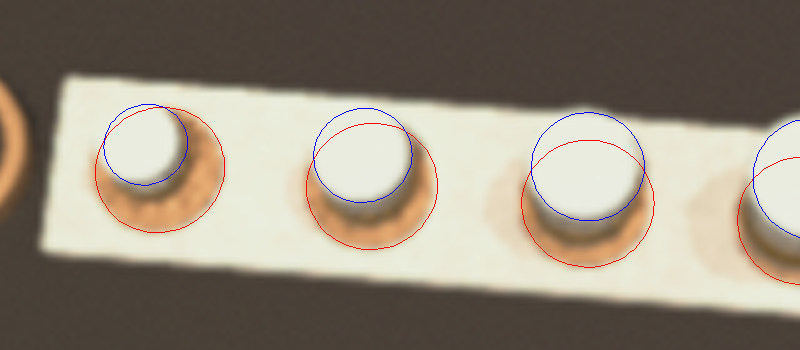

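The overlay shows every lid within about 2 mm of the ideal circle and the pads on their outlines. The tub and tape boxes in the top view are unchanged. Handing in.

```bash
python3 -c "
from workcell import manip
print(manip.hand_in())"
```

```text
the job is handed in; nothing more can be done
None
```

All four jars stand upright on the cork pads, ordered from the tub end to the tape end: XL on pad d, L on c, M on b and S on a. The job is handed in at about 24 s of robot time. I left the green look-alike jars alone and retracted the arm clear.

**Centring:** In the last pictures, model outlines drawn over the top and side views put the lids within about 2 mm of centre on their pads, judged by eye. XL's lid was cut off in the last top crop, but it looked right in the one before.

**Tub and tape:** In the top view both were where they started, within about 4 px. I did not nudge either one.

**Checks that disagreed:** Position fits from the network's boxes were noisier. They gave offsets of 2–7 mm for most jars and up to 11 mm for M, and top and side contradicted each other. In the side view the network's top "tub" box was actually on a cork pad. I trusted the overlays instead.

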